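Close the polishing tumbler

TASK

Close the tilted polishing tumbler on the jeweller's bench: fit the loose round lid into the barrel's mouth and press it until it sits level on the rim all round, then swing the hinged wire clamp over it until its bar rests fully down in the two hooks of the catch. Let go of everything, and leave the bowl, the hammer and the jar where they are.

Things in the scene. Friction and masses are not known exactly. Their poses are not given: they have to be found in the camera images.
- tumbler: Fixed machine: grey base plate 290 x 170 x 14 mm (x -130 to +160), grey motor box at the back (70 x 130 mm, 109 mm high), two steel side plates and between them a dark steel barrel, 128 mm across, 115 mm long, its mouth leaning 30 degrees from upright to the front. Origin on the bench; x from front to motor, z up. The front (-x) faces the robot within 0.3 rad.
- mouth (a point): Centre of the barrel's open mouth, in the plane of its rim, 150 mm above the bench. Opening 92 mm across, rim 106 mm outside. z is the barrel's axis, out of the mouth (30 degrees from vertical, leaning to the front); x points up the slope of the rim plane, to the clamp's hinge; y runs level across the mouth.
- clamp_hinge (a point): Middle of the clamp's hinge axis: at x = +62, y = 0, z = +15 mm in the axes of mouth. The hinge axis is level, along y of the mouth. Axes as those of mouth; they do not turn with the clamp.
- clamp (a joint): Clamp angle, rad. 0 (stop): closed, parallel to the rim plane, bar in the hooks. Grows as it swings up and back over the hinge; 2.09 upright, 2.7 stop; starts at 2.25 to 2.6. A U of 8 mm steel wire: side wires 68 mm apart (the lid's knob passes between) and an end bar. Stiff hinge (0.2 N m, some 1.5 N at the bar): stays where left. Cannot close on a lid that stands off the rim.
- clamp_bar (a point): Middle of the clamp's end bar, 148 mm from the hinge axis and parallel to it. Black sleeve 14 mm thick, 56 mm long, to pinch or push; it can turn in the grip. Axes turn with the clamp: y along the bar, x to the hinge. Closed, it is at x = -86, z = +15 mm in the axes of mouth, 25 mm clear of the lid's edge; the two hooks of the catch are at y = -42 and +42 mm, up to z = 16 mm.
- lid: Loose lid, about 0.2 kg, lying knob up on the bench left or right of the tumbler. Origin under the centre of its plug, z up through the knob. From below: black rubber plug 12 mm high, 86 mm across (tapering to 72 at its foot); steel disc 108 mm across, from 12 to 20 mm above the origin; black round knob 32 mm in diameter, from 20 to 56 mm.
- lid_knob (a point): Point on the axis of the lid's knob, 43 mm above the lid's origin, a good height to pinch it. Axes as the lid's.
- lid_seat (a point): Centre of the underside of the lid's disc, 12 mm above the lid's origin. Axes as the lid's. It coincides with mouth when the lid is seated.
- bowl: White ceramic bowl, 100 mm across, 45 mm high, on the other side of the tumbler from the lid. Origin under its centre. To be left alone.
- hammer: Hammer lying on the bench to the right of the tumbler's back, 220 mm long. Origin under its middle, x along the handle to the head. To be left alone.
- jar: Glass jar with a white cap, 68 mm across, 100 mm high, to the left of the tumbler's back. Origin under its centre. To be left alone.
Things that resemble listed ones, but are neither listed nor needed, are in the scene too. What is shaped like the lid but brown is not meant.

How it is judged:
By the outcome, as a careful person would: the job done as asked, in the order asked, and still so for the second after the job is handed in, with the robot touching nothing.
It also fails if it takes over 72 s, if anything falls off the work surface, if the arm or the gripper's body presses on something with over 40 N, if the wrist force passes 120 N, or if a joint passes its speed limit or range.

ROBOT

A 7-joint arm with a two-finger parallel gripper is mounted at the origin on the work surface. World frame = base frame: x ahead of the robot, y to its left, z up, the work surface at z = 0. Lengths are in m, angles in degrees, forces in N, time in s.
With the tool pointing down it reaches from about 0.425 to 0.875 m from the base axis. Payload 4.7 kg.
Tool frame: the origin (TCP) lies at the centre of the arm's flange, where the gripper is bolted on; the fingertips stand 182 mm ahead of it and the grasp point (between the pads) lies 164 mm ahead of it (env.grip_depth is the distance from the TCP to the grasp point, in m); z points along the fingers, y is the line along which they close (so a half turn about z gives the same grasp; the last joint's range is limited). The gripper opens to 87 mm and grips with 3 to 60 N. Pads are 19 mm wide; open, the fingers measure 117 mm over their backs; the gripper's body (75 mm by 190 mm) begins 51 mm behind the grasp point.
Start: joints at [-64.853, 18.392, -4.016, 83.108, 1.295, 78.541, -3.26], TCP at [0.268, 0.592, 0.405] pointing down, gripper open.
Joint ranges: [-163.93, 163.93], [-17.29, 119.83], [-79.2, 71.16], [3.27, 140.29], [-89.18, 269.18], [5.43, 117.66], [-154.24, 154.24]. Speed limits (degrees/s): [147.25, 147.25, 180, 180, 180, 180, 180].

INTERFACE

Orientations are given as [roll, pitch, yaw] about the fixed x, y, z axes, in that order (R = Rz(yaw) Ry(pitch) Rx(roll)).
In Python, from cell import env gives the robot as it stands. The module is installed in compiled form; this text tells all that it offers.
- The arm moves only by the tool send_rows, never from a script. Its arguments are lists of equal length, an entry for each row: "xyz": the shift along the tool's x, y, z in m, a list of three; "rotation": the turn, a rotation vector about the tool's x, y, z in rad, a list of three; "jaw": the opening, from 0 (shut) to 1 (fully open). A call has 1 to 20 rows; each row shifts and turns the commanded pose from where the row before left it, along the tool's axes as they then stand; what a row does not reach is not made up. A row lasts 1/10 s, in which the tool goes at most 50 mm and 8.59 degrees, less where a joint would pass 70% of its speed; a pose out of reach is approached as far as the arm can. A call is refused whole if a number of a shift passes 0.05 or a number of a turn 0.15, either way. A call with a gripper value outside its range is refused whole. The fingers move at their own pace and stop on an object; "newtons" is the grip in N (left out, the last holds). Time passes only in rows, so rows that do not move let the fingers close. It gives the time, the measured TCP pose, the force, the opening and the grip force at its end, in the units of the state.
- env.get_obs(): the state, without advancing time (a new reading comes with each control period).
- env.read_camera(name): name is "scene" or "top"; returns a dict with "image" (480x640x3 uint8, blue, green, red), "fx", "fy", "cx", "cy" (pixels), "R" (3x3) and "t" (3): a world point X has camera coordinates R X + t. Camera axes: x right, y down, z forward; pixel columns grow to the right and rows downward; lengths in m; the calibration is good to about 2 mm. A picture is of the moment at which its call begins. There is no depth.
- env.sign_off(): hands the job in; it is judged then, once.
The state is a dict: "time_s": time; "qpos": joint angles; "joint_velocities": joint speeds; "effort": joint torques, N m; "tool_pos": TCP position; "tool_rot": TCP orientation; "force": force on the tool from outside, world axes, zero at the start; "wrist_torque": the same for the moment, N m; "grip_width": finger opening in m; "grasp_force": force on a finger pad.
Only numpy, scipy, OpenCV 4.12 (cv2) and the standard library are available. Lean on these libraries where they do the work, as an engineer would, in place of code of your own. Each camera call takes 0.05 s, during which the arm holds its last target. There are 200 camera calls.

## Working session

There is one attempt and no reset: what is moved stays moved. The work goes in short steps, Python scripts to look and compute and a tool call to move; the robot and the scene stay as the last step left them, time stands still between calls to the robot, and variables do not carry over. Pictures are saved under pics/ and viewed, at most 10 in all, crops included, and the job is handed in when it is done.

Besides the shell and the picture viewer there is one more tool, called after ">>>" in YAML: its name, and indented under it one key for each argument. send_rows: Moves the arm, as the interface text tells. Its arguments: {"type":"object","properties":{"xyz":{"type":"array"},"rotation":{"type":"array"},"jaw":{"type":"array"},"newtons":{"type":"number"}},"required":["xyz","rotation","jaw"]}

```bash
mkdir -p pics; python3 - <<'E'
from cell import env
import cv2,numpy as np
for n in("scene","top"):
    d=env.read_camera(n);cv2.imwrite(f"pics/{n}0.png",d["image"]);np.savez(f"{n}.npz",**{k:d[k] for k in("fx","fy","cx","cy","R","t")})
    print(n,d["fx"],d["fy"],d["cx"],d["cy"],-np.array(d["R"]).T@d["t"])
o=env.get_obs();print(o)
E
```

```text
scene 436.72387074257574 436.72387074257574 321.6636103829291 246.8878882772023 [ 1.1487034  -0.5488658   0.76656722]
top 619.5034818290358 619.5034818290358 315.0201968138574 232.87768972420798 [0.3248002  0.03836222 1.78396303]
{'time_s': 0.1, 'qpos': array([-64.85222757,  18.43550998,  -4.01565387,  83.16781094,
         1.29731341,  78.54280114,  -3.25898304]), 'joint_velocities': array([-0.0387434 , -0.13549721, -0.01519576, -0.24932187, -0.00360676,
       -0.05970434,  0.05033514]), 'effort': array([-5.48770895e-04, -4.92571664e+01, -4.06134753e-01, -3.13399994e+01,
       -6.42684801e-02,  3.95668682e-02,  5.88735247e-05]), 'tool_pos': array([0.26785534, 0.59204005, 0.40376363]), 'tool_rot': array([-1.79899242e+02,  7.77925835e-03,  1.55663421e+02]), 'force': array([ 0.61582446, -0.00503804,  0.98867018]), 'wrist_torque': array([0.00957895, 0.02420134, 0.01537496]), 'grasp_force': 0.0, 'grip_width': 0.08726400718312069}
```

View pics/scene0.png

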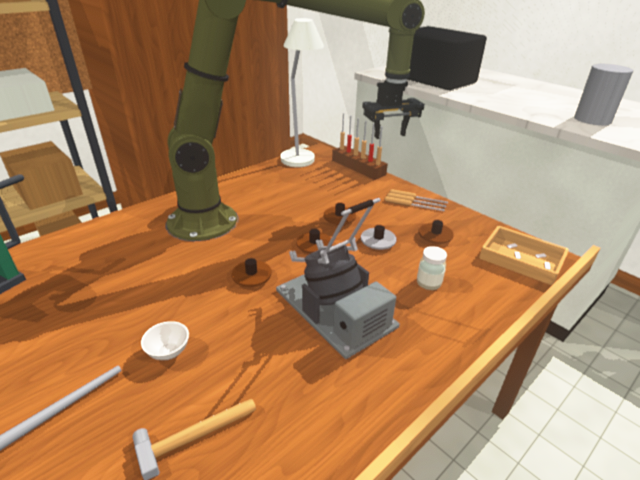

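View pics/top0.png

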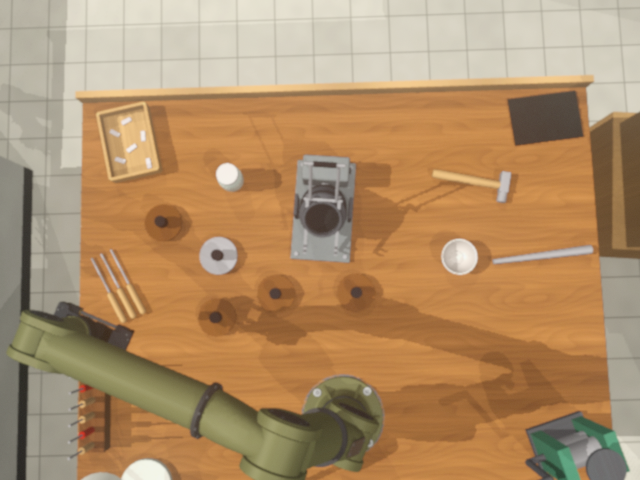

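Lid-shaped things in the top view are at (218,256), (164,222), (276,293), (357,292) and (215,317). Only (218,256), which is (379,237) in the scene view, is steel grey; the rest are brown. I'll confirm it in an enlarged crop.

```bash
python3 - <<'E'
import cv2
a=cv2.imread("pics/top0.png")[140:290,180:380];cv2.imwrite("pics/c1.png",cv2.resize(a,None,fx=4,fy=4,interpolation=cv2.INTER_CUBIC))
a=cv2.imread("pics/scene0.png")[185:360,260:460];cv2.imwrite("pics/c2.png",cv2.resize(a,(686,600),interpolation=cv2.INTER_CUBIC))
E
```

```text
(no output)
```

View pics/c1.png

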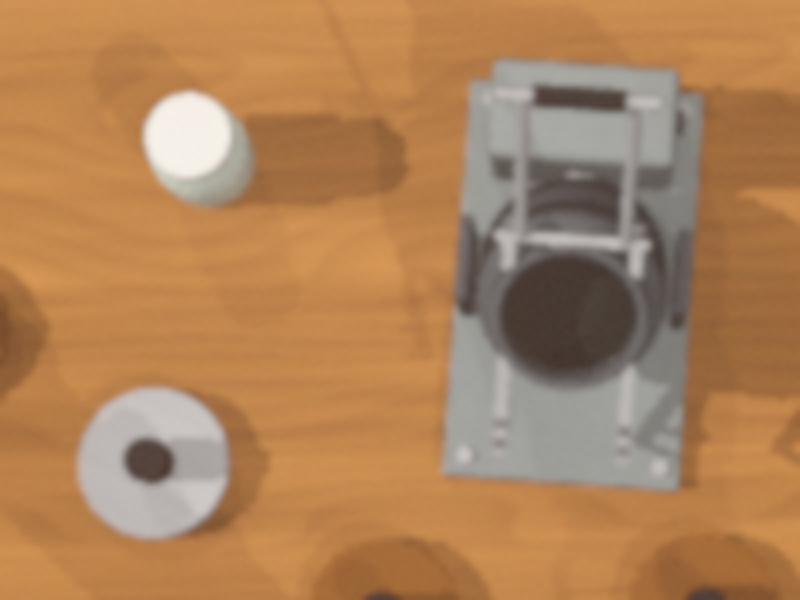

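View pics/c2.png

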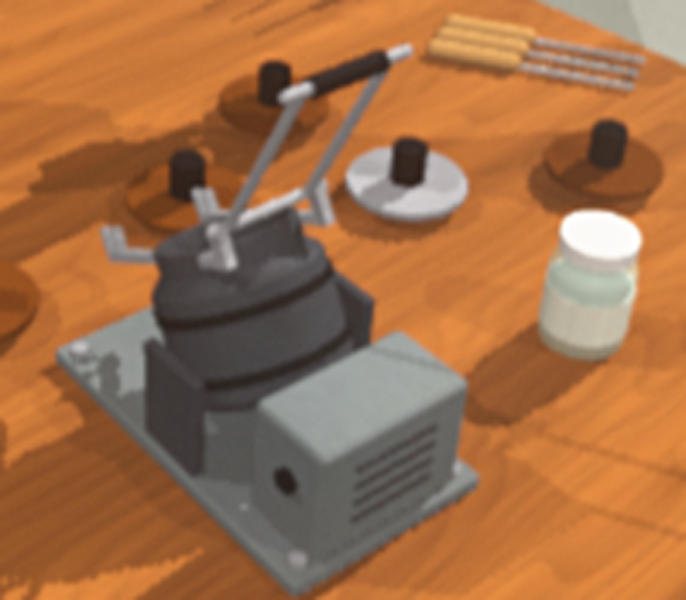

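The crops show the grey steel lid at c1 (153,463) with its black knob at (149,460). The tumbler base corners are at (444,474), (679,490), (703,92) and (471,82), the mouth is centred at (568,313), and the clamp sleeve runs (535,97)–(627,99).

```bash
cat >h.py <<'E'
import numpy as np
from scipy.optimize import least_squares
from scipy.linalg import logm,expm
from scipy.spatial.transform import Rotation as Ro
C={n:dict(np.load(n+".npz")) for n in("scene","top")}
def proj(n,X):
    c=C[n];p=np.atleast_2d(X)@c["R"].T+c["t"];return np.c_[c["fx"]*p[:,0]/p[:,2]+c["cx"],c["fy"]*p[:,1]/p[:,2]+c["cy"]]
def un(n,uv,z):
    c=C[n];d=c["R"].T@[(uv[0]-c["cx"])/c["fx"],(uv[1]-c["cy"])/c["fy"],1];o=-c["R"].T@c["t"];return o+d*(z-o[2])/d[2]
s=.5;k=np.sqrt(.75)
RM=np.array([[k,0,-s],[0,1,0],[s,0,k]])   # mouth axes in tumbler: cols x,y,z
def m2t(p,mx): return np.array([mx,0,.15])+RM@p
def bar(th,y): return np.array([.062-.148*np.cos(th),y,.015+.148*np.sin(th)])
def T(R,p): M=np.eye(4);M[:3,:3]=R;M[:3,3]=p;return M
def obs():
    from cell import env
    o=env.get_obs();return o,T(Ro.from_euler("xyz",o["tool_rot"],degrees=True).as_matrix(),o["tool_pos"])
def rows(A,B,n):
    L=np.real(logm(np.linalg.inv(A)@B))/n;E=expm(L);r=Ro.from_matrix(E[:3,:3]).as_rotvec()
    print(n,"x xyz",np.round(E[:3,3],4).tolist(),"rot",np.round(r,4).tolist())
E
cat >fit.py <<'E'
from h import *
c1=lambda u,v:((u+.5)/4-.5+180,(v+.5)/4-.5+140)
c2=lambda u,v:((u+.5)/3.43-.5+260,(v+.5)*175/600-.5+185)
b=lambda x,y:lambda q:np.array([x,y,.014])
ba=lambda y:lambda q:m2t(bar(q[3],y),q[4])
D=[("top",c1(444,474),b(-.13,.085)),("top",c1(679,490),b(-.13,-.085)),("top",c1(703,92),b(.16,-.085)),("top",c1(471,82),b(.16,.085)),
("top",c1(568,313),lambda q:m2t(np.zeros(3),q[4])),("top",c1(535,97),ba(.028)),("top",c1(627,99),ba(-.028)),
("scene",c2(57,353),b(-.13,-.085)),("scene",c2(290,588),b(.16,-.085)),("scene",c2(478,480),b(.16,.085)),
("scene",c2(306,93),ba(-.028)),("scene",c2(385,62),ba(.028))]
def f(q):
    R=Ro.from_euler("z",q[2]).as_matrix();o=np.array([q[0],q[1],0])
    return np.concatenate([proj(n,o+R@g(q))[0]-uv for n,uv,g in D])
s=least_squares(f,[.6,.04,0,2.4,0],loss="soft_l1");print(s.x);print(f(s.x).reshape(-1,2).round(1).tolist())
np.save("tum.npy",s.x)
print("lid",un("top",c1(153,463),.020),un("top",c1(149,460),.056),"scene",un("scene",c2(409,147),.056))
q=s.x;R=Ro.from_euler("z",q[2]).as_matrix();print("mouth",R@m2t(np.zeros(3),q[4])+[q[0],q[1],0],"bar",R@m2t(bar(q[3],0),q[4])+[q[0],q[1],0])
E
python3 fit.py
```

```text
[ 0.5679941   0.03636549 -0.09588841  2.51910314 -0.02560432]
[[-0.7, 0.2], [-0.2, 0.3], [0.2, 0.3], [-0.1, -1.0], [0.2, 0.1], [-0.5, -0.9], [-0.1, 0.1], [-2.2, -0.1], [0.3, 1.1], [0.1, -0.3], [0.5, -0.5], [-1.5, 0.4]]
lid [0.46043742 0.33902784 0.02      ] [0.45985231 0.33567964 0.056     ] scene [0.45942175 0.34203843 0.056     ]
mouth [0.5425074  0.03881689 0.15      ] bar [0.64919273 0.02855553 0.32884192]
```

```bash
cat >>h.py <<'E'
q=np.load("tum.npy");RZ=Ro.from_euler("z",q[2]).as_matrix();RW=RZ@RM
Mo=RZ@m2t(np.zeros(3),q[4])+[q[0],q[1],0]
Rdown=RZ@np.diag([-1,1,-1.]);Rm=RW@np.diag([-1,1,-1.])
E
python3 - <<'E'
from h import *
o,A=obs()
B=T(Rdown,[.46,.3385,.31]);rows(A,B,12)
rows(B,T(Rdown,[.46,.3385,.207]),10)
E
```

```text
12 x xyz [-0.0212, -0.0161, 0.0078] rot [-0.0001, -0.0, -0.0274]
10 x xyz [0.0, 0.0, 0.0103] rot [0.0, 0.0, -0.0]
```

>>> send_rows:
  xyz:
    - [-0.0212, -0.0161, 0.0078]
    - [-0.0212, -0.0161, 0.0078]
    - [-0.0212, -0.0161, 0.0078]
    - [-0.0212, -0.0161, 0.0078]
    - [-0.0212, -0.0161, 0.0078]
    - [-0.0212, -0.0161, 0.0078]
    - [-0.0212, -0.0161, 0.0078]
    - [-0.0212, -0.0161, 0.0078]
    - [-0.0212, -0.0161, 0.0078]
    - [-0.0212, -0.0161, 0.0078]
    - [-0.0212, -0.0161, 0.0078]
    - [-0.0212, -0.0161, 0.0078]
    - [0, 0, 0]
    - [0, 0, 0]
    - [0, 0, 0]
  rotation:
    - [0, 0, -0.0274]
    - [0, 0, -0.0274]
    - [0, 0, -0.0274]
    - [0, 0, -0.0274]
    - [0, 0, -0.0274]
    - [0, 0, -0.0274]
    - [0, 0, -0.0274]
    - [0, 0, -0.0274]
    - [0, 0, -0.0274]
    - [0, 0, -0.0274]
    - [0, 0, -0.0274]
    - [0, 0, -0.0274]
    - [0, 0, 0]
    - [0, 0, 0]
    - [0, 0, 0]
  jaw: [1, 1, 1, 1, 1, 1, 1, 1, 1, 1, 1, 1, 1, 1, 1]
  newtons: 30

```text
time_s: 1.6
tool_pos: [0.4589, 0.3396, 0.3112]
tool_rot: [180.0, -0.0, 174.6]
force: [0.5, 0.8, 1.0]
grip_width: 0.0873
grasp_force: 0.0
```

```bash
python3 - <<'E'
from h import *
o,A=obs();print(o["qpos"].round(1),o["tool_pos"],o["tool_rot"])
B=T(Rdown,[.46,.3385,.207]);rows(A,B,10)
E
```

```text
[-42.9  12.4   4.3 101.6  -1.1  66.   46.3] [0.45885027 0.33955221 0.31122587] [ 1.79963314e+02 -3.10634640e-02  1.74577816e+02]
10 x xyz [-0.0001, -0.0001, 0.0104] rot [0.0001, -0.0001, 0.0001]
```

>>> send_rows:
  xyz:
    - [-0.0011, -0.001, 0.0104]
    - [0, 0, 0.0104]
    - [0, 0, 0.0104]
    - [0, 0, 0.0104]
    - [0, 0, 0.0104]
    - [0, 0, 0.0104]
    - [0, 0, 0.0104]
    - [0, 0, 0.0104]
    - [0, 0, 0.0104]
    - [0, 0, 0.0104]
    - [0, 0, 0]
    - [0, 0, 0]
    - [0, 0, 0]
    - [0, 0, 0]
    - [0, 0, 0]
    - [0, 0, 0]
    - [0, 0, 0]
    - [0, 0, 0]
    - [0, 0, 0]
    - [0, 0, 0]
  rotation:
    - [0, 0, 0]
    - [0, 0, 0]
    - [0, 0, 0]
    - [0, 0, 0]
    - [0, 0, 0]
    - [0, 0, 0]
    - [0, 0, 0]
    - [0, 0, 0]
    - [0, 0, 0]
    - [0, 0, 0]
    - [0, 0, 0]
    - [0, 0, 0]
    - [0, 0, 0]
    - [0, 0, 0]
    - [0, 0, 0]
    - [0, 0, 0]
    - [0, 0, 0]
    - [0, 0, 0]
    - [0, 0, 0]
    - [0, 0, 0]
  jaw: [1, 1, 1, 1, 1, 1, 1, 1, 1, 1, 1, 0, 0, 0, 0, 0, 0, 0, 0, 0]

```text
time_s: 3.6
tool_pos: [0.4606, 0.3378, 0.2073]
tool_rot: [180.0, 0.0, 174.5]
force: [0.9, 1.7, 0.2]
grip_width: 0.0313
grasp_force: 30.0
```

```bash
python3 - <<'E'
from h import *
o,A=obs();print(o["qpos"].round(1),o["tool_pos"],o["tool_rot"],o["force"])
E
```

```text
[-42.5  19.    4.2 106.6  -1.7  54.4  46.9] [0.46063001 0.33776049 0.2072687 ] [1.79962346e+02 1.26467733e-02 1.74514078e+02] [0.85923231 1.7404669  0.21242903]
```

```bash
python3 - <<'E'
from h import *
o,A=obs()
B=A.copy();B[2,3]=.37;rows(A,B,10)
mz=RW[:,2];P=T(Rm,Mo+mz*(.164+.0313+.07));print(P[:3,3]);rows(B,P,20)
E
```

```text
10 x xyz [-0.0, 0.0, -0.0163] rot [0.0, -0.0, -0.0]
[0.41046676 0.051517   0.37975654]
20 x xyz [0.001, -0.0145, -0.0008] rot [0.0, -0.0262, -0.0]
```

>>> send_rows:
  xyz:
    - [0, 0, -0.0163]
    - [0, 0, -0.0163]
    - [0, 0, -0.0163]
    - [0, 0, -0.0163]
    - [0, 0, -0.0163]
    - [0, 0, -0.0163]
    - [0, 0, -0.0163]
    - [0, 0, -0.0163]
    - [0, 0, -0.0163]
    - [0, 0, -0.0163]
  rotation:
    - [0, 0, 0]
    - [0, 0, 0]
    - [0, 0, 0]
    - [0, 0, 0]
    - [0, 0, 0]
    - [0, 0, 0]
    - [0, 0, 0]
    - [0, 0, 0]
    - [0, 0, 0]
    - [0, 0, 0]
  jaw: [0, 0, 0, 0, 0, 0, 0, 0, 0, 0]

```text
time_s: 4.6
tool_pos: [0.4604, 0.3369, 0.3699]
tool_rot: [-179.9, -0.1, 174.5]
force: [-0.4, -0.7, -1.7]
grip_width: 0.0309
grasp_force: 30.0
```

>>> send_rows:
  xyz:
    - [0.001, -0.0145, -0.0008]
    - [0.001, -0.0145, -0.0008]
    - [0.001, -0.0145, -0.0008]
    - [0.001, -0.0145, -0.0008]
    - [0.001, -0.0145, -0.0008]
    - [0.001, -0.0145, -0.0008]
    - [0.001, -0.0145, -0.0008]
    - [0.001, -0.0145, -0.0008]
    - [0.001, -0.0145, -0.0008]
    - [0.001, -0.0145, -0.0008]
    - [0.001, -0.0145, -0.0008]
    - [0.001, -0.0145, -0.0008]
    - [0.001, -0.0145, -0.0008]
    - [0.001, -0.0145, -0.0008]
    - [0.001, -0.0145, -0.0008]
    - [0.001, -0.0145, -0.0008]
    - [0.001, -0.0145, -0.0008]
    - [0.001, -0.0145, -0.0008]
    - [0.001, -0.0145, -0.0008]
    - [0.001, -0.0145, -0.0008]
  rotation:
    - [0, -0.0262, 0]
    - [0, -0.0262, 0]
    - [0, -0.0262, 0]
    - [0, -0.0262, 0]
    - [0, -0.0262, 0]
    - [0, -0.0262, 0]
    - [0, -0.0262, 0]
    - [0, -0.0262, 0]
    - [0, -0.0262, 0]
    - [0, -0.0262, 0]
    - [0, -0.0262, 0]
    - [0, -0.0262, 0]
    - [0, -0.0262, 0]
    - [0, -0.0262, 0]
    - [0, -0.0262, 0]
    - [0, -0.0262, 0]
    - [0, -0.0262, 0]
    - [0, -0.0262, 0]
    - [0, -0.0262, 0]
    - [0, -0.0262, 0]
  jaw: [0, 0, 0, 0, 0, 0, 0, 0, 0, 0, 0, 0, 0, 0, 0, 0, 0, 0, 0, 0]

```text
time_s: 6.6
tool_pos: [0.4302, 0.0628, 0.3765]
tool_rot: [-179.7, 28.6, 174.5]
force: [0.5, -0.3, -3.2]
grip_width: 0.0312
grasp_force: 30.0
```

```bash
cat >pose.py <<'E'
from h import *
o,A=obs();print(o["time_s"],o["qpos"].round(1),"F",o["force"].round(1),"w",o["grip_width"],o["grasp_force"])
p=A[:3,3]+A[:3,2]*(.164+.0313)-Mo
print("seat in mouth mm",(RW.T@p*1e3).round(1),"tool vs Rm rotvec(tool) deg",np.degrees(Ro.from_matrix(A[:3,:3].T@Rm).as_rotvec()).round(2))
E
python3 pose.py; python3 - <<'E'
from cell import env
import cv2
a=env.read_camera("scene")["image"][160:330,240:440];cv2.imwrite("pics/s1.png",cv2.resize(a,None,fx=3.4,fy=3.4,interpolation=cv2.INTER_CUBIC))
E
```

```text
6.6 [ -5.3 -17.3  -9.2 124.9   9.9  45.7  64.5] F [ 0.5 -0.3 -3.2] w 0.03122326330849397 30.000379483681172
seat in mouth mm [ 9.6 12.  57.9] tool vs Rm rotvec(tool) deg [-0.31 -1.41 -0.02]
```

View pics/s1.png

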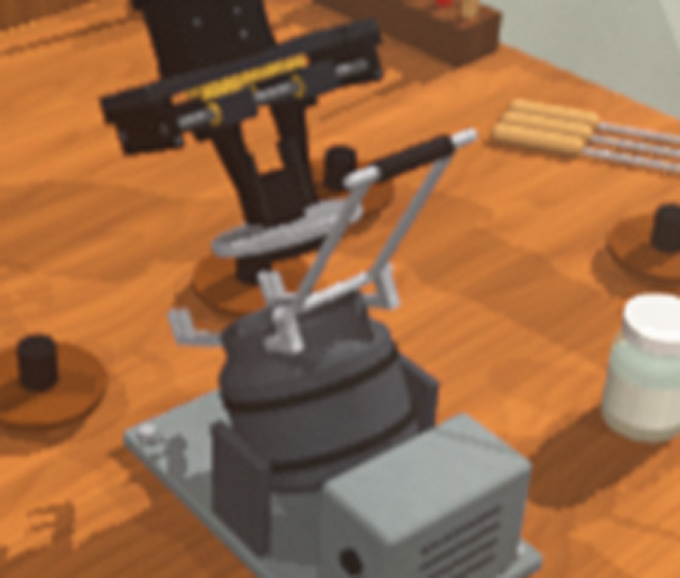

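The scene crop shows the lid held at (285,232), above and in front of the mouth near (270,310). The clamp is upright, with its sleeve at (415,158). Joint 2 sits at its limit, so I'll go lower along the axis and correct.

```bash
python3 - <<'E'
from h import *
o,A=obs()
rows(A,T(Rm,Mo+RW[:,2]*(.1953+.028)),10)
E
```

```text
10 x xyz [0.0014, -0.0011, 0.003] rot [-0.0008, -0.0024, -0.0002]
```

>>> send_rows:
  xyz:
    - [0, 0, 0.006]
    - [0, 0, 0.006]
    - [0, 0, 0.006]
    - [0, 0, 0.006]
    - [0, 0, 0.006]
    - [0.0028, -0.0022, 0]
    - [0.0028, -0.0022, 0]
    - [0.0028, -0.0022, 0]
    - [0.0028, -0.0022, 0]
    - [0.0028, -0.0022, 0]
    - [0, 0, 0]
    - [0, 0, 0]
  rotation:
    - [0, 0, 0]
    - [0, 0, 0]
    - [0, 0, 0]
    - [0, 0, 0]
    - [0, 0, 0]
    - [-0.0016, -0.0048, 0]
    - [-0.0016, -0.0048, 0]
    - [-0.0016, -0.0048, 0]
    - [-0.0016, -0.0048, 0]
    - [-0.0016, -0.0048, 0]
    - [0, 0, 0]
    - [0, 0, 0]
  jaw: [0, 0, 0, 0, 0, 0, 0, 0, 0, 0, 0, 0]

```text
time_s: 7.85
tool_pos: [0.4313, 0.0527, 0.3437]
tool_rot: [179.7, 29.9, 174.5]
force: [0.4, 1.0, -2.0]
grip_width: 0.031
grasp_force: 30.0
```

```bash
python3 pose.py; python3 - <<'E'
from h import *
o,A=obs()
rows(A,T(Rm,Mo+RW[:,2]*(.1953+.028)),5)
from cell import env
import cv2
a=env.read_camera("top")["image"][160:260,260:380];a=cv2.resize(a,(480,400),interpolation=cv2.INTER_CUBIC)
b=env.read_camera("scene")["image"][210:310,280:370];b=cv2.resize(b,(320,400),interpolation=cv2.INTER_CUBIC)
cv2.imwrite("pics/m2.png",cv2.hconcat([a,b]))
E
```

```text
7.85 [ -4.9 -16.2  -8.3 128.2  10.6  39.7  64.6] F [ 0.4  1.  -2. ] w 0.030984065134282167 29.999838061630726
seat in mouth mm [-0.5  4.1 28.5] tool vs Rm rotvec(tool) deg [ 0.26 -0.09 -0.04]
5 x xyz [-0.0, -0.0006, 0.0001] rot [0.0009, -0.0003, -0.0001]
```

View pics/m2.png

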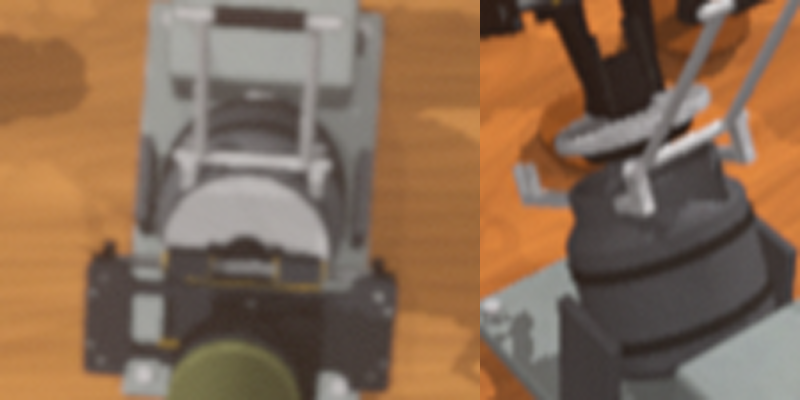

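The left half (top view) shows the lid disc centred near column 246, against 251 for the hinge. That is about 3–4 mm to +y, which agrees with the measured pose. I'll correct and insert.

>>> send_rows:
  xyz:
    - [0, -0.001, 0]
    - [0, -0.001, 0]
    - [0, -0.001, 0]
    - [0, 0, 0]
    - [0, 0, 0.003]
    - [0, 0, 0.003]
    - [0, 0, 0.003]
    - [0, 0, 0.003]
    - [0, 0, 0.002]
    - [0, 0, 0]
    - [0, 0, 0]
  rotation:
    - [0.0015, 0, 0]
    - [0.0015, 0, 0]
    - [0.0015, 0, 0]
    - [0, 0, 0]
    - [0, 0, 0]
    - [0, 0, 0]
    - [0, 0, 0]
    - [0, 0, 0]
    - [0, 0, 0]
    - [0, 0, 0]
    - [0, 0, 0]
  jaw: [0, 0, 0, 0, 0, 0, 0, 0, 0, 0, 0]

```text
time_s: 9.05
tool_pos: [0.438, 0.0492, 0.3313]
tool_rot: [180.0, 29.9, 174.5]
force: [0.8, -0.6, -2.5]
grip_width: 0.0313
grasp_force: 30.0
```

```bash
python3 pose.py
```

```text
9.05 [ -4.5 -14.5  -8.2 128.5  11.5  37.9  64.2] F [ 0.8 -0.6 -2.5] w 0.03132981565265451 29.999978933483362
seat in mouth mm [-0.7  0.3 14.2] tool vs Rm rotvec(tool) deg [-0.   -0.13 -0.02]
```

>>> send_rows:
  xyz:
    - [-0.0005, 0, 0.001]
    - [0, 0, 0.001]
    - [0, 0, 0.001]
    - [0, 0, 0.001]
    - [0, 0, 0.001]
    - [0, 0, 0.001]
    - [0, 0, 0.001]
    - [0, 0, 0]
    - [0, 0, 0]
  rotation:
    - [0, 0, 0]
    - [0, 0, 0]
    - [0, 0, 0]
    - [0, 0, 0]
    - [0, 0, 0]
    - [0, 0, 0]
    - [0, 0, 0]
    - [0, 0, 0]
    - [0, 0, 0]
  jaw: [0, 0, 0, 0, 0, 0, 0, 0, 0]

```text
time_s: 9.95
tool_pos: [0.4419, 0.0488, 0.3255]
tool_rot: [180.0, 29.9, 174.5]
force: [0.9, -0.5, -2.7]
grip_width: 0.0313
grasp_force: 30.0
```

```bash
python3 pose.py
```

```text
9.95 [ -4.3 -13.6  -8.2 128.5  11.8  37.   63.9] F [ 0.9 -0.5 -2.7] w 0.03128233108015407 30.000015010591596
seat in mouth mm [-0.2  0.3  7.2] tool vs Rm rotvec(tool) deg [-0.   -0.13 -0.03]
```

>>> send_rows:
  xyz:
    - [0, 0, 0.001]
    - [0, 0, 0.001]
    - [0, 0, 0.001]
    - [0, 0, 0.001]
    - [0, 0, 0.001]
    - [0, 0, 0]
    - [0, 0, 0]
  rotation:
    - [0, 0, 0]
    - [0, 0, 0]
    - [0, 0, 0]
    - [0, 0, 0]
    - [0, 0, 0]
    - [0, 0, 0]
    - [0, 0, 0]
  jaw: [0, 0, 0, 0, 0, 0, 0]

```text
time_s: 10.65
tool_pos: [0.4438, 0.0495, 0.3206]
tool_rot: [180.0, 29.8, 174.5]
force: [-3.9, 3.3, -1.8]
grip_width: 0.0312
grasp_force: 30.0
```

```bash
python3 pose.py
```

```text
10.65 [ -4.3 -13.   -8.4 128.6  12.   36.3  63.7] F [-3.9  3.3 -1.8] w 0.031185057709576372 29.999755793251097
seat in mouth mm [-1.5  1.4  2.1] tool vs Rm rotvec(tool) deg [ 0.06 -0.24  0.02]
```

>>> send_rows:
  xyz:
    - [0.001, 0.001, 0]
    - [0.0005, 0.0005, 0.0007]
    - [0, 0, 0.0007]
    - [0, 0, 0.0007]
    - [0, 0, 0.0007]
    - [0, 0, 0]
    - [0, 0, 0]
  rotation:
    - [0, 0, 0]
    - [0, 0, 0]
    - [0, 0, 0]
    - [0, 0, 0]
    - [0, 0, 0]
    - [0, 0, 0]
    - [0, 0, 0]
  jaw: [0, 0, 0, 0, 0, 0, 0]

```text
time_s: 11.35
tool_pos: [0.4437, 0.0502, 0.3201]
tool_rot: [-179.9, 29.8, 174.5]
force: [-26.1, 1.5, 22.1]
grip_width: 0.0312
grasp_force: 30.0
```

```bash
python3 pose.py
```

```text
11.35 [ -4.2 -12.9  -8.6 128.7  12.3  36.3  63.2] F [-26.1   1.5  22.1] w 0.031175220111390286 30.000299520324916
seat in mouth mm [-1.6  1.6  1.7] tool vs Rm rotvec(tool) deg [-0.08 -0.18 -0.04]
```

>>> send_rows:
  xyz:
    - [0.001, 0, 0]
    - [0.001, 0, 0]
    - [0, 0, 0]
    - [0, 0, 0.0005]
    - [0, 0, 0]
    - [0, 0, 0]
  rotation:
    - [0, 0, 0]
    - [0, 0, 0]
    - [0, 0, 0]
    - [0, 0, 0]
    - [0, 0, 0]
    - [0, 0, 0]
  jaw: [0, 0, 0, 0, 0, 0]

```text
time_s: 11.95
tool_pos: [0.4432, 0.0502, 0.3198]
tool_rot: [-180.0, 30.0, 174.4]
force: [-23.0, -1.0, 20.5]
grip_width: 0.0313
grasp_force: 30.0
```

```bash
python3 pose.py;python3 - <<'E'
from h import *
o,A=obs();print("F mouth",RW.T@o["force"],"M tool",A[:3,:3].T@o["wrist_torque"])
from cell import env
import cv2
b=env.read_camera("scene")["image"][215:295,280:380];b=cv2.resize(b,(750,600),interpolation=cv2.INTER_CUBIC)
cv2.imwrite("pics/m3.png",b)
E
```

```text
11.95 [ -4.2 -13.   -8.6 128.8  12.4  36.1  63.1] F [-23.   -1.   20.5] w 0.03127046305942027 29.999670954421163
seat in mouth mm [-1.6  1.6  1.7] tool vs Rm rotvec(tool) deg [-0.05  0.02 -0.06]
F mouth [-9.47152995 -3.1962178  29.11666868] M tool [0.57095281 2.57143861 0.03347662]
```

View pics/m3.png

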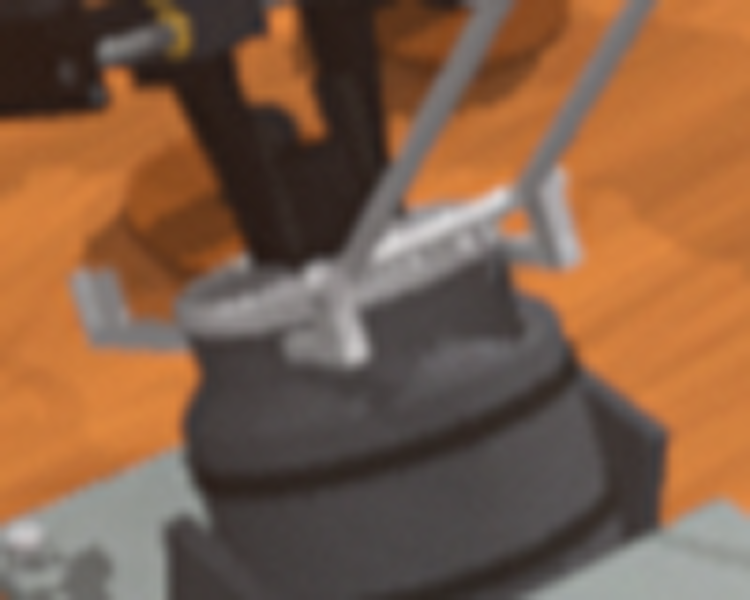

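The crop shows the disc lying flush on the rim, from about (180,315) to (500,240), with no visible gap. I'll press harder to check that it stays put.

>>> send_rows:
  xyz:
    - [0, 0, 0.001]
    - [0, 0, 0.001]
    - [0, 0, 0.001]
    - [0, 0, 0]
    - [0, 0, 0]
  rotation:
    - [0, 0, 0]
    - [0, 0, 0]
    - [0, 0, 0]
    - [0, 0, 0]
    - [0, 0, 0]
  jaw: [0, 0, 0, 0, 0]

```text
time_s: 12.5
tool_pos: [0.445, 0.05, 0.3183]
tool_rot: [-180.0, 30.1, 174.5]
force: [-26.4, -0.7, 27.3]
grip_width: 0.0313
grasp_force: 30.0
```

```bash
python3 pose.py;python3 - <<'E'
from h import *
o,A=obs();print("F mouth",RW.T@o["force"],"M tool",A[:3,:3].T@o["wrist_torque"])
E
```

```text
12.5 [ -4.1 -12.7  -8.6 128.8  12.6  35.7  63. ] F [-26.4  -0.7  27.3] w 0.031280815782750805 29.999882576521486
seat in mouth mm [-0.4  1.6 -0.5] tool vs Rm rotvec(tool) deg [-0.05  0.13 -0.05]
F mouth [-9.03074276 -3.2695267  36.78004017] M tool [ 0.81081461  2.69489165 -0.10155983]
```

>>> send_rows:
  xyz:
    - [0, 0, 0.001]
    - [0, 0, 0.001]
    - [0, 0, 0.001]
    - [0, 0, 0]
    - [0, 0, 0]
  rotation:
    - [0, 0, 0]
    - [0, 0, 0]
    - [0, 0, 0]
    - [0, 0, 0]
    - [0, 0, 0]
  jaw: [0, 0, 0, 0, 0]

```text
time_s: 13.0
tool_pos: [0.4468, 0.0499, 0.3168]
tool_rot: [-180.0, 30.2, 174.4]
force: [-30.2, -2.4, 33.5]
grip_width: 0.031
grasp_force: 34.2
```

```bash
python3 pose.py;python3 - <<'E'
from h import *
o,A=obs();print("F mouth",RW.T@o["force"],"M tool",A[:3,:3].T@o["wrist_torque"])
E
```

```text
13.0 [ -4.1 -12.4  -8.7 128.7  12.8  35.3  62.8] F [-30.2  -2.4  33.5] w 0.031001569862223084 34.21264401252756
seat in mouth mm [ 0.7  1.6 -2.7] tool vs Rm rotvec(tool) deg [-0.06  0.21 -0.06]
F mouth [-9.06570829 -5.3222692  43.89044995] M tool [ 1.06356939  2.82121745 -0.03393947]
```

>>> send_rows:
  xyz:
    - [0, 0, -0.002]
    - [0, 0, -0.002]
    - [0, 0, 0]
    - [0, 0, 0]
    - [0, 0, 0]
    - [0, 0, 0]
    - [0, 0, -0.01]
    - [0, 0, -0.01]
    - [0, 0, -0.01]
    - [0, 0, -0.01]
    - [0, 0, 0]
    - [0, 0, 0]
  rotation:
    - [0, 0, 0]
    - [0, 0, 0]
    - [0, 0, 0]
    - [0, 0, 0]
    - [0, 0, 0]
    - [0, 0, 0]
    - [0, 0, 0]
    - [0, 0, 0]
    - [0, 0, 0]
    - [0, 0, 0]
    - [0, 0, 0]
    - [0, 0, 0]
  jaw: [0, 0, 0.7, 0.7, 0.7, 0.7, 0.7, 0.7, 0.7, 0.7, 0.7, 0.7]

```text
time_s: 14.2
tool_pos: [0.4258, 0.0522, 0.3494]
tool_rot: [-180.0, 29.9, 174.5]
force: [0.1, 0.5, 0.0]
grip_width: 0.0607
grasp_force: 0.0
```

```bash
python3 pose.py;python3 - <<'E'
from h import *
from cell import env
import cv2
b=env.read_camera("scene")["image"][215:295,280:380];b=cv2.resize(b,(750,600),interpolation=cv2.INTER_CUBIC)
# overlay of expected seated disc top/bottom edges
t=np.linspace(0,2*np.pi,200)
for z,c in((0,(0,255,0)),(.008,(255,255,0))):
    p=proj("scene",Mo+(RW@np.array([.054*np.cos(t),.054*np.sin(t),z+0*t])).T)
    p=(p-[280,215]+.5)*7.5-.5
    for u in p.astype(int)[::2]: cv2.circle(b,tuple(map(int,u)),1,c,-1)
cv2.imwrite("pics/m4.png",b)
E
```

```text
14.2 [ -4.1 -17.3  -9.1 128.3  10.2  40.8  64.9] F [0.1 0.5 0. ] w 0.06073025749509944 0.0
seat in mouth mm [-2.5  2.  36.2] tool vs Rm rotvec(tool) deg [-0.03 -0.13 -0.03]
```

View pics/m4.png

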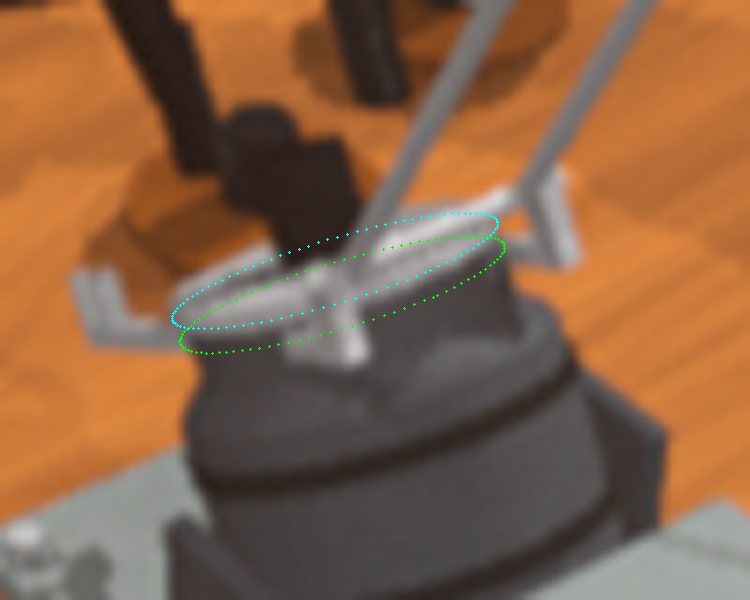

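The crop shows the disc's far front edge at (265,247), above the expected seated ellipse at about (250,272), so the front edge stands about 5 mm up. The knob can pivot about the pinch line. I'll press on the front of the disc with closed fingers.

```bash
cat >>h.py <<'E'
def tip(m,tilt,d=.182):  # tool pose with point d ahead of TCP at mouth coords m, tool tilted 'tilt' deg from vertical toward front
    t=np.radians(tilt);Ry=np.array([[np.cos(t),0,-np.sin(t)],[0,1,0],[np.sin(t),0,np.cos(t)]])
    R=RZ@Ry@np.diag([-1,1,-1.]);return T(R,Mo+RW@np.array(m)-R[:,2]*d)
def tipnow(A,d=.182): return (RW.T@(A[:3,3]+A[:3,2]*d-Mo)*1e3).round(1)
E
python3 - <<'E'
from h import *
o,A=obs();B=tip([-.043,0,.062],15);C=tip([-.043,0,.020],15)
print(B[:3,3],C[:3,3]);rows(A,B,12);rows(B,C,8)
E
```

```text
[0.4276931  0.04986012 0.35799208] [0.44859664 0.04784954 0.32161901]
12 x xyz [-0.0005, -0.0002, -0.0006] rot [-0.0, 0.0216, -0.0001]
8 x xyz [-0.0014, -0.0, 0.0051] rot [-0.0, 0.0, -0.0]
```

>>> send_rows:
  xyz:
    - [-0.0005, -0.0002, -0.0006]
    - [-0.0005, -0.0002, -0.0006]
    - [-0.0005, -0.0002, -0.0006]
    - [-0.0005, -0.0002, -0.0006]
    - [-0.0005, -0.0002, -0.0006]
    - [-0.0005, -0.0002, -0.0006]
    - [-0.0005, -0.0002, -0.0006]
    - [-0.0005, -0.0002, -0.0006]
    - [-0.0005, -0.0002, -0.0006]
    - [-0.0005, -0.0002, -0.0006]
    - [-0.0005, -0.0002, -0.0006]
    - [-0.0005, -0.0002, -0.0006]
    - [0, 0, 0]
    - [0, 0, 0]
    - [0, 0, 0]
    - [0, 0, 0]
  rotation:
    - [0, 0.0216, 0]
    - [0, 0.0216, 0]
    - [0, 0.0216, 0]
    - [0, 0.0216, 0]
    - [0, 0.0216, 0]
    - [0, 0.0216, 0]
    - [0, 0.0216, 0]
    - [0, 0.0216, 0]
    - [0, 0.0216, 0]
    - [0, 0.0216, 0]
    - [0, 0.0216, 0]
    - [0, 0.0216, 0]
    - [0, 0, 0]
    - [0, 0, 0]
    - [0, 0, 0]
    - [0, 0, 0]
  jaw: [0.7, 0.7, 0.7, 0.7, 0.7, 0.7, 0.7, 0.7, 0.7, 0.7, 0, 0, 0, 0, 0, 0]

```text
time_s: 15.85
tool_pos: [0.4282, 0.0496, 0.358]
tool_rot: [-180.0, 15.0, 174.5]
force: [0.4, -0.2, 0.1]
grip_width: 0.0209
grasp_force: 0.0
```

```bash
python3 - <<'E'
from h import *
o,A=obs();print(o["qpos"].round(1),o["force"],o["grip_width"],tipnow(A));rows(A,tip([-.043,0,.020],15),10)
E
```

```text
[ -5.5 -12.3  -5.8 121.5   3.7  56.5  71.5] [ 0.38753172 -0.23211337  0.05164588] 0.020866265336321528 [-42.6  -0.2  61.8]
10 x xyz [-0.001, 0.0, 0.004] rot [-0.0, -0.0, -0.0001]
```

Good clearance from the joint limit. Next: descend to just above the disc, then press.

>>> send_rows:
  xyz:
    - [0, 0, 0]
    - [0, 0, 0]
    - [-0.001, 0, 0.004]
    - [-0.001, 0, 0.004]
    - [-0.001, 0, 0.004]
    - [-0.001, 0, 0.004]
    - [-0.001, 0, 0.004]
    - [-0.001, 0, 0.004]
    - [-0.001, 0, 0.004]
    - [-0.001, 0, 0.004]
    - [-0.001, 0, 0.004]
    - [-0.001, 0, 0.004]
    - [-0.0005, 0, 0.002]
    - [-0.0005, 0, 0.002]
    - [-0.0005, 0, 0.002]
    - [0, 0, 0]
    - [0, 0, 0]
  rotation:
    - [0, 0, 0]
    - [0, 0, 0]
    - [0, 0, 0]
    - [0, 0, 0]
    - [0, 0, 0]
    - [0, 0, 0]
    - [0, 0, 0]
    - [0, 0, 0]
    - [0, 0, 0]
    - [0, 0, 0]
    - [0, 0, 0]
    - [0, 0, 0]
    - [0, 0, 0]
    - [0, 0, 0]
    - [0, 0, 0]
    - [0, 0, 0]
    - [0, 0, 0]
  jaw: [0, 0, 0, 0, 0, 0, 0, 0, 0, 0, 0, 0, 0, 0, 0, 0, 0]

```text
time_s: 17.55
tool_pos: [0.4512, 0.0474, 0.3166]
tool_rot: [-180.0, 15.0, 174.5]
force: [-0.2, 0.2, 0.2]
grip_width: 0.0006
grasp_force: 0.0
```

```bash
cat >st.py <<'E'
from h import *
o,A=obs();print(o["time_s"],o["qpos"].round(1),"Fm",(RW.T@o["force"]).round(1),o["grip_width"],tipnow(A))
E
python3 st.py
```

```text
17.55 [ -5.2  -7.1  -5.5 122.1   4.5  50.7  71.3] Fm [-0.   0.2  0.3] 0.0005859246672462297 [-43.3  -0.2  14.4]
```

>>> send_rows:
  xyz:
    - [-0.0003, 0, 0.001]
    - [-0.0003, 0, 0.001]
    - [-0.0003, 0, 0.001]
    - [-0.0003, 0, 0.001]
    - [0, 0, 0]
  rotation:
    - [0, 0, 0]
    - [0, 0, 0]
    - [0, 0, 0]
    - [0, 0, 0]
    - [0, 0, 0]
  jaw: [0, 0, 0, 0, 0]

```text
time_s: 18.05
tool_pos: [0.4528, 0.0474, 0.3151]
tool_rot: [-180.0, 14.9, 174.5]
force: [-15.1, -0.8, 19.1]
grip_width: 0.0009
grasp_force: 11.5
```

```bash
python3 st.py
```

```text
18.05 [ -5.2  -6.8  -5.5 122.    4.6  50.5  71.3] Fm [-3.4 -2.3 24. ] 0.000887554590068475 [-43.   -0.1  12.3]
```

>>> send_rows:
  xyz:
    - [-0.0003, 0, 0.001]
    - [-0.0003, 0, 0.001]
    - [-0.0003, 0, 0.001]
    - [-0.0003, 0, 0.001]
    - [0, 0, 0]
  rotation:
    - [0, 0, 0]
    - [0, 0, 0]
    - [0, 0, 0]
    - [0, 0, 0]
    - [0, 0, 0]
  jaw: [0, 0, 0, 0, 0]

```text
time_s: 18.55
tool_pos: [0.4537, 0.0475, 0.3148]
tool_rot: [-179.9, 14.7, 174.5]
force: [-37.7, -1.7, 47.6]
grip_width: 0.0008
grasp_force: 30.3
```

```bash
python3 st.py
```

```text
18.55 [ -5.2  -6.6  -5.5 121.8   4.6  50.7  71.2] Fm [-8.6 -5.3 59.9] 0.0007680260480842798 [-42.9  -0.2  11.8]
```

Rigid now: 60 N with 0.5 mm of travel. I'll press-probe the hinge side the same way to check that the lid is level.

```bash
python3 - <<'E'
from h import *
B=tip([-.043,0,.012],15);D=tip([-.043,0,.06],15);E=tip([.03,0,.06],15);F=tip([.03,0,.018],15)
rows(B,D,5);rows(D,E,6);rows(E,F,6)
E
```

```text
5 x xyz [0.0025, -0.0, -0.0093] rot [-0.0, 0.0, -0.0]
6 x xyz [-0.0118, 0.0, -0.0031] rot [-0.0, 0.0, -0.0]
6 x xyz [-0.0018, 0.0, 0.0068] rot [-0.0, 0.0, -0.0]
```

>>> send_rows:
  xyz:
    - [0.0012, 0, -0.004]
    - [0.0025, 0, -0.0093]
    - [0.0025, 0, -0.0093]
    - [0.0025, 0, -0.0093]
    - [0.0025, 0, -0.0093]
    - [0.0025, 0, -0.0093]
    - [-0.0118, 0, -0.0031]
    - [-0.0118, 0, -0.0031]
    - [-0.0118, 0, -0.0031]
    - [-0.0118, 0, -0.0031]
    - [-0.0118, 0, -0.0031]
    - [-0.0118, 0, -0.0031]
    - [0, 0, 0]
    - [-0.0018, 0, 0.0068]
    - [-0.0018, 0, 0.0068]
    - [-0.0018, 0, 0.0068]
    - [-0.0018, 0, 0.0068]
    - [-0.0018, 0, 0.0068]
    - [-0.0018, 0, 0.0068]
    - [0, 0, 0]
  rotation:
    - [0, 0, 0]
    - [0, 0, 0]
    - [0, 0, 0]
    - [0, 0, 0]
    - [0, 0, 0]
    - [0, 0, 0]
    - [0, 0, 0]
    - [0, 0, 0]
    - [0, 0, 0]
    - [0, 0, 0]
    - [0, 0, 0]
    - [0, 0, 0]
    - [0, 0, 0]
    - [0, 0, 0]
    - [0, 0, 0]
    - [0, 0, 0]
    - [0, 0, 0]
    - [0, 0, 0]
    - [0, 0, 0]
    - [0, 0, 0]
  jaw: [0, 0, 0, 0, 0, 0, 0, 0, 0, 0, 0, 0, 0, 0, 0, 0, 0, 0, 0, 0]

```text
time_s: 20.55
tool_pos: [0.5136, 0.0412, 0.3531]
tool_rot: [-180.0, 14.9, 174.5]
force: [-0.2, 0.1, 0.3]
grip_width: 0.0004
grasp_force: 0.0
```

```bash
python3 st.py
```

```text
20.55 [ -4.7  -1.3  -4.1 112.3   4.4  54.7  73.5] Fm [-0.   0.1  0.3] 0.0004324229406219369 [28.9 -0.5 14.7]
```

>>> send_rows:
  xyz:
    - [-0.0003, 0, 0.001]
    - [-0.0003, 0, 0.001]
    - [-0.0003, 0, 0.001]
    - [-0.0003, 0, 0.001]
    - [0, 0, 0]
  rotation:
    - [0, 0, 0]
    - [0, 0, 0]
    - [0, 0, 0]
    - [0, 0, 0]
    - [0, 0, 0]
  jaw: [0, 0, 0, 0, 0]

```text
time_s: 21.05
tool_pos: [0.5155, 0.0413, 0.352]
tool_rot: [-180.0, 15.0, 174.5]
force: [-6.1, 0.4, 7.7]
grip_width: 0.0008
grasp_force: 4.3
```

```bash
python3 st.py
```

```text
21.05 [ -4.7  -1.   -4.1 112.2   4.4  54.4  73.5] Fm [-1.4 -0.2  9.7] 0.0007684783123263894 [30.3 -0.2 12.7]
```

>>> send_rows:
  xyz:
    - [-0.0003, 0, 0.001]
    - [-0.0003, 0, 0.001]
    - [-0.0003, 0, 0.001]
    - [-0.0003, 0, 0.001]
    - [0, 0, 0]
  rotation:
    - [0, 0, 0]
    - [0, 0, 0]
    - [0, 0, 0]
    - [0, 0, 0]
    - [0, 0, 0]
  jaw: [0, 0, 0, 0, 0]

```text
time_s: 21.55
tool_pos: [0.5163, 0.0413, 0.3516]
tool_rot: [-180.0, 14.8, 174.5]
force: [-24.3, -0.2, 28.9]
grip_width: 0.0004
grasp_force: 18.8
```

```bash
python3 st.py
```

```text
21.55 [ -4.7  -0.9  -4.1 112.    4.4  54.5  73.5] Fm [-6.4 -2.5 37.1] 0.00038290190545923694 [30.4 -0.1 12.1]
```

The hinge side reads 12.1 mm at 37 N against about 12.1 mm on the front, so the lid is level. Next I retreat and set up behind the clamp bar.

```bash
cat >>h.py <<'E'
def tw(dx,dz,tilt=0,dy=0,d=.182): # tip at tumbler-axis offsets from mouth (level axes)
    p=RW.T@(RZ@np.array([dx,dy,dz]));return tip(p,tilt,d)
def tl(A,d=.182): return (RZ.T@(A[:3,3]+A[:3,2]*d-Mo)*1e3).round(1)
def barw(th): b=RM@bar(th,0);return b[0],b[2]
E
python3 - <<'E'
from h import *
o,A=obs();print(tl(A),barw(q[3]),barw(2.25),barw(2.6))
B=tip([.03,0,.06],15);rows(A,B,5)
C=tw(.0,.23,0);rows(B,C,8)
D=tw(.155,.23,0);rows(C,D,7);print(D[:3,3])
from cell import env
import cv2
b=env.read_camera("scene")["image"]
E
```

```text
[20.3 -0.1 25.6] (np.float64(0.10717768229172081), np.float64(0.1788419241033935)) (np.float64(0.06913027712417769), np.float64(0.19020224000553848)) (np.float64(0.11787541295778048), np.float64(0.17347286679116977))
5 x xyz [0.0027, -0.0, -0.0092] rot [-0.0002, -0.0006, -0.0001]
8 x xyz [-0.0095, 0.0, -0.02] rot [0.0, 0.0327, 0.0]
7 x xyz [-0.0221, 0.0, 0.0] rot [0.0, 0.0, -0.0]
[0.69679536 0.02397695 0.562     ]
```

>>> send_rows:
  xyz:
    - [0.0012, 0, -0.004]
    - [0.0027, 0, -0.0092]
    - [0.0027, 0, -0.0092]
    - [0.0027, 0, -0.0092]
    - [0.0027, 0, -0.0092]
    - [0.0027, 0, -0.0092]
    - [-0.0095, 0, -0.02]
    - [-0.0095, 0, -0.02]
    - [-0.0095, 0, -0.02]
    - [-0.0095, 0, -0.02]
    - [-0.0095, 0, -0.02]
    - [-0.0095, 0, -0.02]
    - [-0.0095, 0, -0.02]
    - [-0.0095, 0, -0.02]
    - [0, 0, 0]
    - [0, 0, 0]
  rotation:
    - [0, 0, 0]
    - [0, 0, 0]
    - [0, 0, 0]
    - [0, 0, 0]
    - [0, 0, 0]
    - [0, 0, 0]
    - [0, 0.0327, 0]
    - [0, 0.0327, 0]
    - [0, 0.0327, 0]
    - [0, 0.0327, 0]
    - [0, 0.0327, 0]
    - [0, 0.0327, 0]
    - [0, 0.0327, 0]
    - [0, 0.0327, 0]
    - [0, 0, 0]
    - [0, 0, 0]
  jaw: [0, 0, 0, 0, 0, 0, 0, 0, 0, 0, 0, 0, 0, 0, 0, 0]

```text
time_s: 23.2
tool_pos: [0.5423, 0.0387, 0.5604]
tool_rot: [-180.0, 0.0, 174.5]
force: [-0.3, -0.1, -0.8]
grip_width: 0.0005
grasp_force: 0.0
```

```bash
python3 st.py; python3 - <<'E'
from h import *
from cell import env
import cv2
o,A=obs();print(tl(A));rows(A,tw(.155,.23),8);rows(tw(.155,.23),tw(.150,.155),6)
b=env.read_camera("scene")["image"][215:295,280:380];b=cv2.resize(b,(750,600),interpolation=cv2.INTER_CUBIC)
t=np.linspace(0,2*np.pi,200)
for z,c in((.0017,(0,255,0)),(.0097,(255,255,0))):
    p=proj("scene",Mo+(RW@np.array([.054*np.cos(t)-.001,.054*np.sin(t)+.001,z+0*t])).T)
    p=(p-[280,215]+.5)*7.5-.5
    for u in p.astype(int)[::3]: cv2.circle(b,tuple(map(int,u)),1,c,-1)
cv2.imwrite("pics/m5.png",b)
E
```

```text
23.2 [-4.6  3.9 -2.5 82.7  0.2 93.4 77.5] Fm [-0.7 -0.1 -0.5] 0.0005461029261406525 [114.   -0.2 197.9]
[-2.000e-01 -2.000e-01  2.284e+02]
8 x xyz [-0.0194, 0.0, -0.0002] rot [-0.0, 0.0, -0.0001]
6 x xyz [0.0008, 0.0, 0.0125] rot [0.0, 0.0, -0.0]
```

View pics/m5.png

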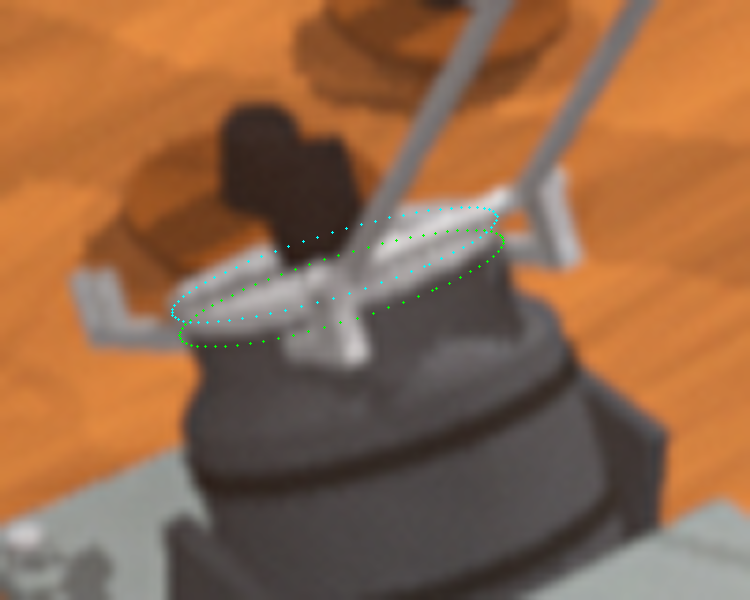

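The crop shows the disc flat on the rim, from (172,300) to (500,225), parallel to the predicted seated ellipse, with the wire clamp clear of it. Next: move behind the clamp bar.

>>> send_rows:
  xyz:
    - [-0.0194, 0, 0]
    - [-0.0194, 0, 0]
    - [-0.0194, 0, 0]
    - [-0.0194, 0, 0]
    - [-0.0194, 0, 0]
    - [-0.0194, 0, 0]
    - [-0.0194, 0, 0]
    - [-0.0194, 0, 0]
    - [0, 0, 0]
    - [0.0008, 0, 0.0125]
    - [0.0008, 0, 0.0125]
    - [0.0008, 0, 0.0125]
    - [0.0008, 0, 0.0125]
    - [0.0008, 0, 0.0125]
    - [0.0008, 0, 0.0125]
    - [0, 0, 0]
    - [0, 0, 0]
  rotation:
    - [0, 0, 0]
    - [0, 0, 0]
    - [0, 0, 0]
    - [0, 0, 0]
    - [0, 0, 0]
    - [0, 0, 0]
    - [0, 0, 0]
    - [0, 0, 0]
    - [0, 0, 0]
    - [0, 0, 0]
    - [0, 0, 0]
    - [0, 0, 0]
    - [0, 0, 0]
    - [0, 0, 0]
    - [0, 0, 0]
    - [0, 0, 0]
    - [0, 0, 0]
  jaw: [0, 0, 0, 0, 0, 0, 0, 0, 0, 0, 0, 0, 0, 0, 0, 0, 0]

```text
time_s: 24.95
tool_pos: [0.692, 0.0241, 0.4855]
tool_rot: [-180.0, -0.0, 174.5]
force: [0.3, -0.5, 0.5]
grip_width: 0.0004
grasp_force: 0.0
```

```bash
python3 st.py; python3 - <<'E'
from h import *
o,A=obs();print(tl(A))
E
```

```text
24.95 [-3.5 22.5 -1.  68.6  0.4 89.  80. ] Fm [ 0.5 -0.4  0.3] 0.0004302523040169658 [206.7  -0.3  57.9]
[150.1  -0.3 153.5]
```

>>> send_rows:
  xyz:
    - [0.01, 0, 0]
    - [0.01, 0, 0]
    - [0.01, 0, 0]
    - [0.01, 0, 0]
    - [0.01, 0, 0]
    - [0.01, 0, 0]
    - [0.01, 0, 0]
    - [0.01, 0, 0]
    - [0.01, 0, 0]
    - [0.01, 0, 0]
    - [0.01, 0, 0]
    - [0.01, 0, 0]
    - [0.01, 0, 0]
    - [0.01, 0, 0]
    - [0.01, 0, 0]
    - [0.01, 0, 0]
    - [0.01, 0, 0]
    - [0, 0, 0]
  rotation:
    - [0, 0, 0]
    - [0, 0, 0]
    - [0, 0, 0]
    - [0, 0, 0]
    - [0, 0, 0]
    - [0, 0, 0]
    - [0, 0, 0]
    - [0, 0, 0]
    - [0, 0, 0]
    - [0, 0, 0]
    - [0, 0, 0]
    - [0, 0, 0]
    - [0, 0, 0]
    - [0, 0, 0]
    - [0, 0, 0]
    - [0, 0, 0]
    - [0, 0, 0]
    - [0, 0, 0]
  jaw: [0, 0, 0, 0, 0, 0, 0, 0, 0, 0, 0, 0, 0, 0, 0, 0, 0, 0]

```text
time_s: 26.75
tool_pos: [0.5215, 0.0408, 0.4861]
tool_rot: [180.0, -0.0, 174.5]
force: [-0.1, 0.9, -0.6]
grip_width: 0.0006
grasp_force: 0.0
```

```bash
python3 - <<'E'
from h import *
o,A=obs();print(tl(A),o["force"])
from cell import env
import cv2
c=env.read_camera("scene")["image"];cv2.imwrite("pics/full6.png",c)
# dark sleeve line check: project candidate bar positions for theta, print mean brightness along the sleeve
for th in np.arange(.9,2.6,.1):
    P=np.array([Mo+RW@bar(th,y) for y in np.linspace(-.022,.022,9)])
    u=proj("scene",P).round().astype(int);print(round(th,1),u[4],[round(float(c[b,a].mean())) for a,b in u[::2]])
E
```

```text
[-21.2  -0.  154.1] [-0.0793675   0.93257461 -0.57423326]
0.9 [303 202] [128, 129, 128, 128, 150]
1.0 [304 198] [131, 130, 131, 159, 133]
1.1 [306 195] [125, 124, 133, 125, 126]
1.2 [308 192] [129, 122, 133, 125, 35]
1.3 [311 189] [127, 132, 106, 64, 33]
1.4 [314 187] [158, 50, 62, 35, 34]
1.5 [317 185] [40, 54, 34, 34, 40]
1.6 [320 184] [41, 31, 34, 41, 62]
1.7 [324 184] [33, 34, 41, 75, 133]
1.8 [328 184] [33, 42, 97, 152, 124]
1.9 [332 185] [42, 113, 180, 126, 127]
2.0 [337 187] [113, 174, 127, 138, 126]
2.1 [341 190] [145, 127, 125, 129, 116]
2.2 [346 193] [147, 132, 129, 128, 128]
2.3 [350 197] [144, 143, 145, 146, 142]
2.4 [355 201] [136, 132, 130, 128, 130]
2.5 [359 206] [110, 140, 141, 142, 141]
```

>>> send_rows:
  xyz:
    - [0.0075, 0, 0.005]
    - [0.0075, 0, 0.007]
    - [0.0075, 0, 0.008]
    - [0.0075, 0, 0.0085]
    - [0.0075, 0, 0.0095]
    - [0.0075, 0, 0.01]
    - [0, 0, 0]
    - [-0.01, 0, 0]
    - [0, 0, -0.02]
    - [0, 0, -0.02]
    - [0, 0, 0]
  rotation:
    - [0, 0, 0]
    - [0, 0, 0]
    - [0, 0, 0]
    - [0, 0, 0]
    - [0, 0, 0]
    - [0, 0, 0]
    - [0, 0, 0]
    - [0, 0, 0]
    - [0, 0, 0]
    - [0, 0, 0]
    - [0, 0, 0]
  jaw: [0, 0, 0, 0, 0, 0, 0, 0, 0, 0, 0]

```text
time_s: 27.9
tool_pos: [0.4893, 0.0438, 0.4807]
tool_rot: [179.9, 0.3, 174.5]
force: [1.0, -0.5, -0.7]
grip_width: 0.0005
grasp_force: 0.0
```

```bash
python3 - <<'E'
from h import *
o,A=obs();print(tl(A),o["force"],o["qpos"].round(1))
from cell import env
c=env.read_camera("scene")["image"]
for th in np.arange(.5,1.6,.07):
    P=np.array([Mo+RW@bar(th,y) for y in np.linspace(-.022,.022,9)])
    u=proj("scene",P).round().astype(int);print(round(th,2),u[4],[round(float(c[b,a].mean())) for a,b in u[::2]])
for th in (1.05,):print(barw(th))
rows(A,tw(-.083,.165,10),6)
E
```

```text
[-5.260e+01  1.000e-01  1.487e+02] [ 1.04311415 -0.53858818 -0.72083737] [-4.7 -2.5 -3.4 98.  -0.1 84.2 76.4]
0.5 [301 221] [126, 130, 140, 140, 188]
0.57 [301 217] [122, 144, 142, 166, 136]
0.64 [301 214] [132, 129, 133, 221, 132]
0.71 [301 211] [131, 130, 165, 127, 128]
0.78 [302 207] [127, 130, 143, 126, 126]
0.85 [302 204] [125, 210, 124, 125, 126]
0.92 [303 201] [149, 179, 129, 130, 131]
0.99 [304 199] [214, 125, 130, 117, 129]
1.06 [305 196] [65, 41, 43, 56, 71]
1.13 [307 194] [41, 40, 41, 39, 41]
1.2 [308 192] [46, 47, 48, 36, 43]
1.27 [310 190] [99, 82, 41, 40, 61]
1.34 [312 188] [112, 86, 36, 40, 119]
1.41 [314 187] [134, 34, 41, 60, 132]
1.48 [316 186] [56, 36, 41, 136, 133]
1.55 [319 185] [36, 43, 115, 127, 133]
(np.float64(-0.08177030047328017), np.float64(0.11834928479394348))
6 x xyz [0.01, 0.0, -0.003] rot [0.0002, -0.0283, -0.0002]
```

```bash
python3 - <<'E'
from h import *
t=np.radians(10);u=np.array([-np.sin(t),np.cos(t)])
W=[tw(-.086,.160,10)]
for th in np.linspace(1.12,0,15):
    b=np.array(barw(th))+.007*u;W.append(tw(b[0],b[1],10))
o,A=obs();rows(A,W[0],6)
print([np.round(a[:3,:3].T@(b[:3,3]-a[:3,3]),4).tolist() for a,b in zip(W,W[1:])],W[-1][:3,3])
E
```

```text
6 x xyz [0.0105, 0.0, -0.0025] rot [0.0001, -0.0287, -0.0001]
[[-0.0039, -0.0, 0.0271], [0.0079, 0.0, 0.0088], [0.0072, -0.0, 0.0094], [0.0064, -0.0, 0.01], [0.0056, 0.0, 0.0104], [0.0047, 0.0, 0.0109], [0.0038, -0.0, 0.0112], [0.0029, 0.0, 0.0115], [0.002, -0.0, 0.0117], [0.0011, -0.0, 0.0118], [0.0001, 0.0, 0.0118], [-0.0008, 0.0, 0.0118], [-0.0018, 0.0, 0.0117], [-0.0027, -0.0, 0.0115], [-0.0036, -0.0, 0.0113]] [0.42823706 0.0498078  0.30611905]
```

>>> send_rows:
  xyz:
    - [0.0105, 0, -0.0025]
    - [0.0105, 0, -0.0025]
    - [0.0105, 0, -0.0025]
    - [0.0105, 0, -0.0025]
    - [0.0105, 0, -0.0025]
    - [0.0105, 0, -0.0025]
    - [0, 0, 0]
    - [-0.002, 0, 0.014]
    - [-0.002, 0, 0.013]
    - [0.0079, 0, 0.0088]
    - [0.0072, 0, 0.0094]
    - [0.0064, 0, 0.01]
    - [0.0056, 0, 0.0104]
    - [0.0047, 0, 0.0109]
    - [0.0038, 0, 0.0112]
    - [0.0029, 0, 0.0115]
    - [0.002, 0, 0.0117]
    - [0, 0, 0]
  rotation:
    - [0, -0.0287, 0]
    - [0, -0.0287, 0]
    - [0, -0.0287, 0]
    - [0, -0.0287, 0]
    - [0, -0.0287, 0]
    - [0, -0.0287, 0]
    - [0, 0, 0]
    - [0, 0, 0]
    - [0, 0, 0]
    - [0, 0, 0]
    - [0, 0, 0]
    - [0, 0, 0]
    - [0, 0, 0]
    - [0, 0, 0]
    - [0, 0, 0]
    - [0, 0, 0]
    - [0, 0, 0]
    - [0, 0, 0]
  jaw: [0, 0, 0, 0, 0, 0, 0, 0, 0, 0, 0, 0, 0, 0, 0, 0, 0, 0]

```text
time_s: 29.75
tool_pos: [0.407, 0.0515, 0.3706]
tool_rot: [-179.9, 9.7, 174.5]
force: [-0.4, -0.2, 0.9]
grip_width: 0.0005
grasp_force: 0.0
```

```bash
cat >bc.py <<'E'
from h import *
o,A=obs();print(o["time_s"],tl(A),o["force"].round(1),o["qpos"].round(1),o["tool_rot"].round(1))
from cell import env
c=env.read_camera("scene")["image"]
for th in np.arange(0,1.2,.08):
    P=np.array([Mo+RW@bar(th,y) for y in np.linspace(-.022,.022,9)])
    u=proj("scene",P).round().astype(int);print(round(th,2),u[4],[round(float(c[b,a].mean())) for a,b in u[::2]],np.round(barw(th),3))
E
python3 bc.py
```

```text
29.75 [-105.5   -0.5   41.2] [-0.4 -0.2  0.9] [ -5.3 -13.6  -6.  120.6   1.6  63.8  72.6] [-179.9    9.7  174.5]
0.0 [305 248] [81, 62, 69, 68, 69] [-0.082 -0.03 ]
0.08 [304 243] [69, 72, 67, 63, 153] [-0.087 -0.02 ]
0.16 [303 239] [96, 89, 84, 129, 44] [-0.092 -0.009]
0.24 [302 235] [125, 108, 128, 92, 64] [-0.096  0.003]
0.32 [301 230] [112, 133, 117, 113, 113] [-0.099  0.014]
0.4 [301 226] [123, 114, 117, 114, 110] [-0.101  0.026]
0.48 [301 222] [51, 36, 37, 38, 39] [-0.102  0.038]
0.56 [301 218] [103, 33, 41, 50, 129] [-0.102  0.049]
0.64 [301 214] [122, 32, 42, 77, 130] [-0.101  0.061]
0.72 [301 210] [50, 33, 42, 115, 125] [-0.099  0.073]
0.8 [302 207] [30, 34, 34, 111, 123] [-0.096  0.084]
0.88 [303 203] [32, 41, 30, 125, 127] [-0.093  0.096]
0.96 [304 200] [32, 35, 47, 128, 131] [-0.088  0.107]
1.04 [305 197] [33, 32, 80, 130, 128] [-0.083  0.117]
1.12 [307 194] [39, 39, 81, 75, 95] [-0.076  0.127]
```

Clamp is tracking at about 0.47 rad. Continuing.

>>> send_rows:
  xyz:
    - [0.0011, 0, 0.0118]
    - [0, 0, 0.0118]
    - [-0.0008, 0, 0.0118]
    - [-0.0018, 0, 0.0117]
    - [-0.0027, 0, 0.0115]
    - [-0.002, 0, 0.006]
    - [0, 0, 0]
    - [0, 0, 0]
  rotation:
    - [0, 0, 0]
    - [0, 0, 0]
    - [0, 0, 0]
    - [0, 0, 0]
    - [0, 0, 0]
    - [0, 0, 0]
    - [0, 0, 0]
    - [0, 0, 0]
  jaw: [0, 0, 0, 0, 0, 0, 0, 0]

```text
time_s: 30.6
tool_pos: [0.4248, 0.05, 0.31]
tool_rot: [-180.0, 9.8, 174.5]
force: [0.2, 0.4, -0.1]
grip_width: 0.0005
grasp_force: 0.0
```

```bash
python3 bc.py | head -7
```

```text
30.6 [-87.2  -0.2 -19.3] [ 0.2  0.4 -0.1] [ -5.1  -8.2  -6.  123.4   2.4  55.3  72.2] [-180.     9.8  174.5]
0.0 [305 248] [98, 98, 72, 46, 50] [-0.082 -0.03 ]
0.08 [304 243] [46, 50, 34, 36, 43] [-0.087 -0.02 ]
0.16 [303 239] [98, 39, 33, 41, 38] [-0.092 -0.009]
0.24 [302 235] [126, 68, 31, 40, 42] [-0.096  0.003]
0.32 [301 230] [114, 33, 31, 42, 43] [-0.099  0.014]
0.4 [301 226] [116, 28, 32, 34, 30] [-0.101  0.026]
```

>>> send_rows:
  xyz:
    - [-0.0005, 0, 0.0015]
    - [-0.0005, 0, 0.0015]
    - [-0.0005, 0, 0.0015]
    - [-0.0005, 0, 0.0015]
    - [0, 0, 0]
  rotation:
    - [0, 0, 0]
    - [0, 0, 0]
    - [0, 0, 0]
    - [0, 0, 0]
    - [0, 0, 0]
  jaw: [0, 0, 0, 0, 0]

```text
time_s: 31.15
tool_pos: [0.4273, 0.0499, 0.3065]
tool_rot: [-180.0, 9.8, 174.5]
force: [-10.5, 0.4, 17.1]
grip_width: 0.0004
grasp_force: 9.3
```

```bash
python3 st.py; python3 bc.py | head -3
```

```text
31.15 [ -5.1  -7.6  -5.9 123.4   2.5  54.9  72.2] Fm [-0.5 -0.6 20. ] 0.0003665041879857492 [-84.8  -0.1  22.6]
31.15 [-84.8  -0.1 -22.8] [-10.5   0.4  17.1] [ -5.1  -7.6  -5.9 123.4   2.5  54.9  72.2] [-180.     9.8  174.5]
0.0 [305 248] [105, 89, 59, 40, 42] [-0.082 -0.03 ]
0.08 [304 243] [51, 51, 33, 36, 42] [-0.087 -0.02 ]
```

>>> send_rows:
  xyz:
    - [-0.0005, 0, 0.0015]
    - [-0.0003, 0, 0.001]
    - [0, 0, 0]
    - [0, 0, 0]
  rotation:
    - [0, 0, 0]
    - [0, 0, 0]
    - [0, 0, 0]
    - [0, 0, 0]
  jaw: [0, 0, 0, 0]

```text
time_s: 31.6
tool_pos: [0.4279, 0.05, 0.3061]
tool_rot: [-180.0, 9.7, 174.5]
force: [-21.5, -0.6, 33.4]
grip_width: 0.0006
grasp_force: 18.5
```

```bash
python3 st.py
```

```text
31.6 [ -5.1  -7.5  -5.9 123.3   2.5  54.9  72.2] Fm [-1.7 -2.7 39.6] 0.0005716025552976471 [-84.8  -0.   22. ]
```

>>> send_rows:
  xyz:
    - [0, 0, -0.003]
    - [0.001, 0, -0.006]
    - [0.002, 0, -0.015]
    - [0.002, 0, -0.015]
    - [0.002, 0, -0.015]
    - [0, 0, -0.015]
    - [-0.005, -0.03, -0.015]
    - [-0.005, 0.04, -0.015]
    - [0, 0.05, 0]
    - [0, 0.05, 0]
    - [0, 0.04, 0]
    - [0, 0.04, 0]
    - [0, 0, 0]
    - [0, 0, 0]
  rotation:
    - [0, 0, 0]
    - [0, 0, 0]
    - [0, 0, 0]
    - [0, 0, 0]
    - [0, 0, 0]
    - [0, 0, 0]
    - [0, 0, 0]
    - [0, 0, 0]
    - [0, 0, 0]
    - [0, 0, 0]
    - [0, 0, 0]
    - [0, 0, 0]
    - [0, 0, 0]
    - [0, 0, 0]
  jaw: [0, 0, 0, 0, 0, 0, 0, 0, 0, 0, 0, 0, 0, 0]

```text
time_s: 33.0
tool_pos: [0.4331, 0.2407, 0.3997]
tool_rot: [-180.0, 9.8, 174.6]
force: [0.4, -1.6, -0.5]
grip_width: 0.0004
grasp_force: 0.0
```

```bash
python3 bc.py|head -4; python3 - <<'E'
from cell import env
import cv2
a=env.read_camera("top")["image"][150:270,270:370];a=cv2.resize(a,(400,480),interpolation=cv2.INTER_CUBIC)
b=env.read_camera("scene")["image"][205:301,275:355];b=cv2.resize(b,(400,480),interpolation=cv2.INTER_CUBIC)
cv2.imwrite("pics/fin.png",cv2.hconcat([a,b]))
E
```

```text
33.0 [-97.3 190.4  70.4] [ 0.4 -1.6 -0.5] [-13.2  -2.7 -20.5 107.6   5.7  67.4  49. ] [-180.     9.8  174.6]
0.0 [305 248] [116, 112, 67, 45, 46] [-0.082 -0.03 ]
0.08 [304 243] [52, 59, 61, 46, 38] [-0.087 -0.02 ]
0.16 [303 239] [97, 90, 86, 87, 42] [-0.092 -0.009]
```

View pics/fin.png

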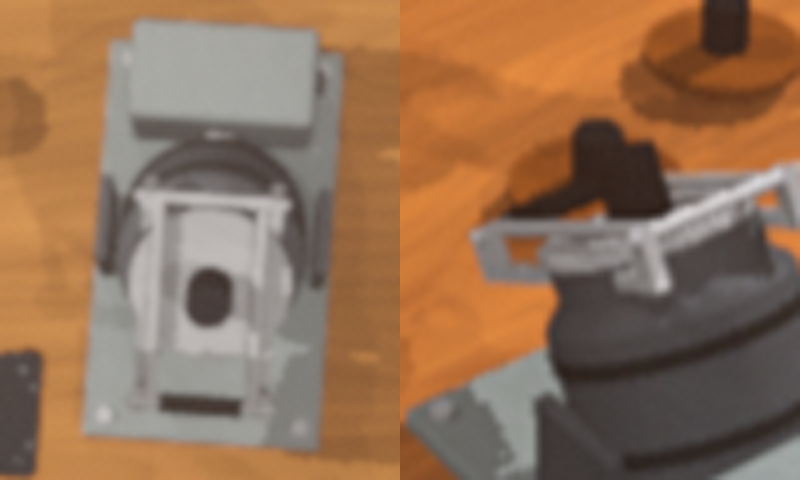

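The top half shows the sleeve (200,404) between the hooks, with the lid under the wires. The scene half shows the side wire ending in the hook at (480,240). Touch readings put the bar at angle 0, but the lid read about 1.5 mm high. I'll check that with a square press on the knob top, where seated means a tip height of 44 mm.

```bash
python3 - <<'E'
from h import *
o,A=obs();B=tip([0,0,.052],28);print(B[:3,3]);rows(A,B,15);C=tip([0,.0,.052],28)
print(np.abs(np.linalg.inv(A)@B).round(2)[:3,3])
E
```

```text
[0.43157552 0.04948669 0.35572978]
15 x xyz [-0.0001, -0.0126, 0.0032] rot [-0.0001, -0.0211, -0.0002]
[0.01 0.19 0.05]
```

>>> send_rows:
  xyz:
    - [0, -0.0126, 0.0032]
    - [0, -0.0126, 0.0032]
    - [0, -0.0126, 0.0032]
    - [0, -0.0126, 0.0032]
    - [0, -0.0126, 0.0032]
    - [0, -0.0126, 0.0032]
    - [0, -0.0126, 0.0032]
    - [0, -0.0126, 0.0032]
    - [0, -0.0126, 0.0032]
    - [0, -0.0126, 0.0032]
    - [0, -0.0126, 0.0032]
    - [0, -0.0126, 0.0032]
    - [0, -0.0126, 0.0032]
    - [0, -0.0126, 0.0032]
    - [0, -0.0126, 0.0032]
    - [0, 0, 0]
    - [0, 0, 0]
  rotation:
    - [0, -0.0211, 0]
    - [0, -0.0211, 0]
    - [0, -0.0211, 0]
    - [0, -0.0211, 0]
    - [0, -0.0211, 0]
    - [0, -0.0211, 0]
    - [0, -0.0211, 0]
    - [0, -0.0211, 0]
    - [0, -0.0211, 0]
    - [0, -0.0211, 0]
    - [0, -0.0211, 0]
    - [0, -0.0211, 0]
    - [0, -0.0211, 0]
    - [0, -0.0211, 0]
    - [0, -0.0211, 0]
    - [0, 0, 0]
    - [0, 0, 0]
  jaw: [0, 0, 0, 0, 0, 0, 0, 0, 0, 0, 0, 0, 0, 0, 0, 0, 0]

```text
time_s: 34.85
tool_pos: [0.4299, 0.0504, 0.3548]
tool_rot: [180.0, 28.0, 174.4]
force: [0.2, 0.8, -0.2]
grip_width: 0.0005
grasp_force: 0.0
```

```bash
python3 st.py; python3 - <<'E'
from h import *
o,A=obs();rows(A,tip([0,0,.047],30),5);print(o["tool_rot"])
E
```

```text
34.85 [ -5.  -16.5  -7.7 126.8   9.3  43.2  66.2] Fm [-0.   0.8 -0.3] 0.0004599427435579441 [-2.   0.7 52.1]
5 x xyz [0.0008, -0.0001, 0.001] rot [-0.0001, -0.007, -0.0002]
[179.98393062  27.99210304 174.43907833]
```

>>> send_rows:
  xyz:
    - [0.0008, 0, 0.001]
    - [0.0008, 0, 0.001]
    - [0.0008, 0, 0.001]
    - [0.0008, 0, 0.001]
    - [0.0008, 0, 0.001]
    - [0, 0, 0.001]
    - [0, 0, 0.001]
    - [0, 0, 0.001]
    - [0, 0, 0.001]
    - [0, 0, 0]
  rotation:
    - [0, -0.007, 0]
    - [0, -0.007, 0]
    - [0, -0.007, 0]
    - [0, -0.007, 0]
    - [0, -0.007, 0]
    - [0, 0, 0]
    - [0, 0, 0]
    - [0, 0, 0]
    - [0, 0, 0]
    - [0, 0, 0]
  jaw: [0, 0, 0, 0, 0, 0, 0, 0, 0, 0]

```text
time_s: 35.85
tool_pos: [0.4295, 0.051, 0.3481]
tool_rot: [-179.9, 29.9, 174.5]
force: [-33.0, -0.8, 31.1]
grip_width: 0.0009
grasp_force: 21.9
```

```bash
python3 st.py
```

```text
35.85 [ -4.4 -16.7  -8.6 128.1  10.6  40.5  64.8] Fm [-12.9  -3.9  43.3] 0.000916787444706806 [ 0.3  0.9 46.4]
```

>>> send_rows:
  xyz:
    - [0, 0, 0.0007]
    - [0, 0, 0.0007]
    - [0, 0, 0.0006]
    - [0, 0, 0]
    - [0, 0, 0]
  rotation:
    - [0, 0, 0]
    - [0, 0, 0]
    - [0, 0, 0]
    - [0, 0, 0]
    - [0, 0, 0]
  jaw: [0, 0, 0, 0, 0]

```text
time_s: 36.35
tool_pos: [0.4297, 0.0511, 0.3481]
tool_rot: [-179.9, 29.8, 174.5]
force: [-51.5, -0.1, 47.5]
grip_width: 0.0
grasp_force: 33.4
```

```bash
python3 st.py
```

```text
36.35 [ -4.4 -16.6  -8.7 128.   10.7  40.5  64.7] Fm [-20.6  -5.1  66.8] 3.688123781373279e-05 [ 0.3  0.9 46.3]
```

Rigid at 67 N with only 0.1 mm of movement. A single mouth-position error of about 3 mm toward the robot explains all the height readings, as well as the early touch on the hinge-side wall. So the lid is seated on the rim. Retreating.

>>> send_rows:
  xyz:
    - [0, 0, -0.003]
    - [0, 0, -0.004]
    - [-0.001, 0, -0.004]
    - [-0.002, 0, -0.004]
    - [-0.002, 0, -0.006]
    - [-0.002, 0, -0.01]
    - [-0.002, 0, -0.01]
    - [0, 0, -0.015]
    - [0, 0, -0.015]
    - [0, 0, -0.015]
    - [0, 0.02, -0.01]
    - [0, 0.03, 0]
    - [0, 0, 0]
    - [0, 0, 0]
  rotation:
    - [0, 0, 0]
    - [0, 0.01, 0]
    - [0, 0.03, 0]
    - [0, 0.04, 0]
    - [0, 0.05, 0]
    - [0, 0.05, 0]
    - [0, 0.05, 0]
    - [0, 0.05, 0]
    - [0, 0.05, 0]
    - [0, 0, 0]
    - [0, 0, 0]
    - [0, 0, 0]
    - [0, 0, 0]
    - [0, 0, 0]
  jaw: [0, 0, 0, 0, 0, 0, 0, 0, 0, 0, 0, 0, 0, 0]

```text
time_s: 37.75
tool_pos: [0.4152, 0.1025, 0.4373]
tool_rot: [-180.0, 11.1, 174.6]
force: [0.6, -0.8, 0.3]
grip_width: 0.0009
grasp_force: 0.0
```

```bash
python3 st.py; python3 - <<'E'
import cv2,numpy as np
from cell import env
# scene unchanged where it matters: bowl, hammer, jar, and lid/clamp versus the last look
a=env.read_camera("top")["image"];r=cv2.imread("pics/top0.png")
for n,(x,y,w,h) in dict(bowl=(435,232,50,50),hammer=(425,160,95,50),jar=(212,158,36,40)).items():
    print(n,np.abs(a[y:y+h,x:x+w].astype(int)-r[y:y+h,x:x+w]).mean().round(1))
f=cv2.imread("pics/fin.png")[:,:400];c=cv2.resize(a[150:270,270:370],(400,480),interpolation=cv2.INTER_CUBIC)
print("clamp",np.abs(c[180:430,120:310].astype(int)-f[180:430,120:310]).mean().round(1))
E
```

```text
37.75 [ -8.  -13.7  -9.5 113.    2.2  70.4  66.5] Fm [ 0.8 -0.7 -0.1] 0.0009142387549332942 [-30.5  51.  143.1]
bowl 16.7
hammer 3.1
jar 9.8
clamp 15.7
```

```bash
python3 - <<'E'
import cv2,numpy as np
from cell import env
a=env.read_camera("top")["image"];r=cv2.imread("pics/top0.png")
for n,(x,y,w,h) in dict(bowl=(430,227,60,60),jar=(212,158,36,40)).items():
    s=[cv2.phaseCorrelate(*[np.float32(cv2.Canny(i[y:y+h,x:x+w],60,150)) for i in (r,a)])]
    m=[np.argwhere(cv2.cvtColor(i[y:y+h,x:x+w],cv2.COLOR_BGR2HSV)[...,1]<60).mean(0).round(1) for i in (r,a)]
    print(n,s,m)
b=env.read_camera("scene")["image"][205:301,275:355];b=cv2.resize(b,(400,480),interpolation=cv2.INTER_CUBIC)
f=cv2.imread("pics/fin.png")[:,400:]
print(np.abs(b[200:300,60:400].astype(int)-f[200:300,60:400]).mean())
E
```

```text
bowl [((0.1919467165594213, -0.14870945414059022), 0.6711984711223179)] [array([29.3, 29.2]), array([28.9, 29.1])]
jar [((0.15410092436028222, -0.1980300402522701), 0.7701110068294738)] [array([18.6, 16.9]), array([18.4, 16.8])]
2.2810882352941175
```

Bowl and jar haven't moved (only shadows differ), and the clamp and lid match the last look. Handing in.

```bash
python3 -c "
from cell import env
print(env.sign_off())"
```

```text
the job is handed in; nothing more can be done
None
```

The steel lid is pressed level onto the rim and the clamp bar is down in both hooks; the gripper touches nothing, the bowl, hammer and jar are where they were, and the job was handed in at about 38 s.

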